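Load the dish carrier under the microscope stage's overhang

ROBOT

A 6-joint arm with a two-finger parallel gripper is mounted at the origin on the work surface. World frame = base frame: x ahead of the robot, y to its left, z up, the work surface at z = 0. Lengths are in m, angles in rad, forces in N, time in s.
With the tool pointing down it reaches from about 0.35 to 0.85 m from the base axis. Payload 8.1 kg.
Tool frame: the origin (TCP) lies at the very end of the fingers, on their centre line; the grasp point (between the pads) lies bot.tcp_to_grasp behind it (bot.tcp_to_grasp is the distance from the TCP to the grasp point, in m); y points along the fingers, z is the direction in which the jaws open and shut, and the axes are right-handed (so a half turn about y gives the same grasp; the last joint's range is limited). The gripper opens to 93 mm and grips with 3 to 60 N. Pads are 15 mm wide; open, the fingers measure 128 mm over their backs; the gripper's body (75 mm by 188 mm) begins 65 mm behind the grasp point.
Start: joints at [1.135, 0.13, 1.488, -0, 1.523, -0.085], TCP at [0.206, 0.563, 0.219] pointing down, gripper open.
Joint ranges: [-2.96, 2.96], [-0.89, 2.26], [0.02, 2.5], [-1.34, 4.48], [0, 2.73], [-2.66, 2.66]. Speed limits (rad/s): [2.39, 2.39, 2.79, 3.14, 3.14, 3.14].

INTERFACE

Orientations are given as a unit quaternion [w, x, y, z].
In Python, from station import bot gives the robot as it stands.
- The arm moves only by the tool play_rows, never from a script. Its argument "increments" is a list of rows, each a list of 3 entries, a list of its own where there are three numbers: the opening, from 0 (shut) to 1 (fully open), then the shift along the tool's x, y, z in m, then the turn, a rotation vector about the tool's x, y, z in rad. A call has 1 to 12 rows; each row shifts and turns the commanded pose from where the row before left it, along the tool's axes as they then stand; what a row does not reach is not made up. A row lasts 1/8 s, in which the tool goes at most 62.5 mm and 10.7 degrees, less where a joint would pass 70% of its speed; a pose out of reach is approached as far as the arm can. A call with a gripper value outside its range is refused whole. The fingers move at their own pace and stop on an object; the grip force is fixed at half the most. Time passes only in rows, so rows that do not move let the fingers close. It gives the time, the measured TCP pose, the force and the opening at its end, in the units of the state.
- bot.get_obs(): the state, without advancing time (a new reading comes with each control period).
- bot.capture(name): name is "scene" or "side" or "wrist"; returns a dict with "frame" (480x640x3 uint8, red, green, blue), "range_z" (480x640 float32, m along the optical axis (not along the pixel's ray), 0 where there is no reading), "vfov" (degrees; the focal length in pixels is half the picture's height over the tangent of half this angle, whatever the lens; pixels are square), "cx", "cy" (the principal point, pixels), "distortion" ([k1, k2, p1, p2, k3] as OpenCV has them; the pictures are not rectified), "R" (3x3) and "t" (3): a world point X has camera coordinates R X + t. Camera axes: x right, y down, z forward; pixel columns grow to the right and rows downward; lengths in m; the calibration is good to about 2 mm. A picture is of the moment at which its call begins.
- bot.sign_off(): hands the job in, once; it reports no verdict.
The state is a dict: "time": time; "joints": joint angles; "dq": joint speeds; "joint_torque": joint torques, N m; "tool_pos": TCP position; "ee_rot": TCP orientation; "force": force on the tool from outside, world axes, zero at the start; "torque": the same for the moment, N m; "width": finger opening in m.
Only numpy, scipy, OpenCV 4.12 (cv2) and the standard library are available. Lean on these libraries where they do the work, as an engineer would, in place of code of your own. Each camera call takes 0.05 s, during which the arm holds its last target.

TASK

Load the dish carrier, the plate with the round opening, into the microscope stage: with its notched edge first, slide it over the sill and under the overhang, feel for the hidden sprung locating pin with the notch, push the pin back and let the carrier down behind the sill, so that it lies flat on the stage floor, held against the sill by the spring. Work gently, let go of it, and leave the other carrier and everything else on the bench where it is.

Things in the scene. Friction and masses are not known exactly. Their poses are not given: they have to be found in the camera images.
- dish_carrier: The dish carrier: a loose bright aluminium plate 120 (x) x 84 (y) x 8 mm thick, 0.2 to 0.4 kg, with a round through opening of 37 mm diameter at x=+26. Origin: centre of its underside; z up. Its +x end is the toe, whose edge has a central notch 16 mm wide (y -8 to +8) and 10 mm deep (x 50 to 60), through the whole thickness.
- dish_carrier_grip (a point): Grip point of the dish carrier (carrier x=-22, y=0, z=28 mm), inside a solid aluminium grip block 20 (x) x 30 (y) x 30 mm tall that stands on the plate. The block's top is 38 mm above the carrier's underside. Gripped from above across x or y; axes as the carrier's.
- dish_carrier_toe (a point): Middle of the dish carrier's toe edge, at its underside (carrier x=+60, y=0, z=0), in the mouth of the notch.
- dish_carrier_heel (a point): Middle of the dish carrier's opposite (heel) edge, at its underside (carrier x=-60, y=0, z=0).
- stage: The microscope stage, an aluminium fixture fixed to the bench in a different place and yaw each time. Origin: centre of its underside at bench level; +x is the direction in which the carrier slides in, z up. All its offsets are given in this frame, in mm. Floor: z=20, x -68 to 62, y -70 to 70. The stage ends at x=-80.
- stage_sill (a point): Middle of the sill's inner upper edge (stage x=-68, y=0, z=24). The sill is a straight dark steel bar across y (-65 to 65), from x=-76 to -68, its top 4 mm over the floor.
- stage_mouth (a point): Middle of the overhang's lower front edge (stage x=34, y=0, z=35). The overhang runs from x=34 to 74, 140 mm wide, underside z=35, top z=41, closed by cheeks at y=-60 and +60 (inner faces) and a back wall at x=62. An 8 mm plate riding on the sill passes below it with 3 mm to spare.
- stage_pocket (a point): Stage x=39, y=0, z=24: the middle of the row where the nose of the hidden locating pin can stand. The pin is upright, round, 9 mm in diameter, z 21.5 to 34; its y differs each time, from -12 to +12, and is not measured. It holds its y firmly. Its only outward sign is the steel thumbscrew (18 mm diameter, at x=57.5, top z=53) on the overhang, at the pin's y.
- stage_seat (a point): Where the carrier's origin belongs (stage x=-8, y=0, z=20; its y may follow the pin). The pin is sprung along x: nose at x=39 at rest, yields 8 mm towards +x (4 N at first touch, 9 N at the end, damped), then stops hard. Pin in notch: the carrier can go to x=-3, past the seat, and drop behind the sill. Pin beside the notch: it touches at carrier x=-21 and stops hard at x=-13.
- slide_carrier: The slide carrier, not to be used: a plate of the same outline, notch and grip block as the dish carrier but with a rectangular opening (27 x 63 mm). Origin: centre of its underside.
- medium_bottle: Bystander: small amber bottle, 44 mm diameter, 95 mm tall. Origin: centre of its underside.
- canister: Bystander: black objective canister, 42 mm diameter, 60 mm tall. Origin: centre of its underside.
- lens_cap: Bystander: flat black lens cap, 52 mm diameter, 12 mm high, lying between the carriers and the stage. Origin: centre of its underside.
- petri_dish: Bystander: clear covered dish, 58 mm diameter, 15 mm high. Origin: centre of its underside.
- tweezers: Bystander: steel tweezers lying flat, 120 mm long. Origin: their middle, on the bench.
- pot: Bystander: open white pot, 54 mm diameter, 35 mm tall. Origin: centre of its underside.
Things that resemble listed ones, but are neither listed nor needed, are in the scene too. Leave any black or brown look-alike of the dish_carrier alone.

How it is judged:
On the way:
1. The dish carrier's toe goes in under the overhang (x of dish_carrier_toe in the frame of stage above 0.036 m and y of dish_carrier_toe in the frame of stage between -0.03 and 0.03 m and z of dish_carrier_toe in the frame of stage between 0.018 and 0.03 m), for 0.1 s.
At the end, for the whole second after the job is handed in: The dish carrier lies on the stage floor (both ends within about 2 mm of floor height, tilt under 0.03 rad), toe under the overhang, its heel behind the sill and against it within 2.5 mm, within 0.06 rad of square to it and within 19 mm of the stage's middle line, released and at rest (x of dish_carrier_toe in the frame of stage between 0.0495 and 0.0545 m and x of dish_carrier_heel in the frame of stage between -0.0705 and -0.0655 m and z of dish_carrier_toe in the frame of stage between 0.018 and 0.0218 m and z of dish_carrier_heel in the frame of stage between 0.018 and 0.0218 m and y of dish_carrier_toe in the frame of stage between -0.019 and 0.019 m and angle between the x axis of dish_carrier and the x axis of stage, either way round below 0.06 rad and angle between dish_carrier's own z axis and vertical below 0.03 rad and linear speed of dish_carrier below 0.01 m/s); the robot touches nothing.
It fails at once if The dish carrier is forced against the stage or its pin with more than 80 N (contact force between dish_carrier and stage above 80 N).
It fails at once if The other carrier or a bystander is moved by more than 20 mm (distance of any of slide_carrier, medium_bottle, canister, lens_cap, petri_dish, tweezers, pot from where it was at the start of the episode above 0.02 m).
It also fails if it takes over 64 s, if anything falls off the work surface, if the arm or the gripper's body presses on something with over 40 N, if the wrist force passes 120 N, or if a joint passes its speed limit or range.

## Working session

There is one attempt and no reset: what is moved stays moved. The work goes in short steps, Python scripts to look and compute and a tool call to move; the robot and the scene stay as the last step left them, time stands still between calls to the robot, and variables do not carry over. Pictures are saved under pics/ and viewed, and the job is handed in when it is done.

Besides the shell and the picture viewer there is one more tool, called after ">>>" in YAML: its name, and indented under it one key for each argument. play_rows: Moves the arm, as the interface text tells. Its arguments: {"type":"object","properties":{"increments":{"type":"array"}},"required":["increments"]}

```bash
ls; mkdir -p pics; cat > h.py <<'E'
import numpy as np, cv2, pickle
from station import bot
def cap(n,tag):
    c=bot.capture(n); cv2.imwrite(f'pics/{tag}.png',c['frame'][:,:,::-1]); pickle.dump(c,open(f'{tag}.pkl','wb')); return c
def K(c):
    h=c['frame'].shape[0]; f=h/2/np.tan(np.radians(c['vfov'])/2)
    return np.array([[f,0,c['cx']],[0,f,c['cy']],[0,0,1.]])
def rays(c,px):
    px=np.asarray(px,float).reshape(-1,1,2)
    u=cv2.undistortPoints(px,K(c),np.array(c['distortion'],float)).reshape(-1,2)
    d=np.c_[u,np.ones(len(u))]
    R=np.array(c['R']);t=np.array(c['t'])
    return -R.T@t, d@R   # R^T d
def onplane(c,px,z):
    o,d=rays(c,px); s=(z-o[2])/d[:,2]; return o+d*s[:,None]
def depthpts(c,px):
    px=np.asarray(px).reshape(-1,2); o,d=rays(c,px)
    z=np.array([c['range_z'][int(v),int(u)] for u,v in px]); return o+d*z[:,None]
def proj(c,X):
    X=np.asarray(X,float).reshape(-1,3)
    R=np.array(c['R']);t=np.array(c['t'],float)
    return cv2.projectPoints(X,cv2.Rodrigues(R)[0],t,K(c),np.array(c['distortion'],float))[0].reshape(-1,2)
def load(tag): return pickle.load(open(f'{tag}.pkl','rb'))
E
python3 - <<'E'
from h import *
o=bot.get_obs(); print(o); print(bot.tcp_to_grasp)
for n in ('scene','side','wrist'):
    c=cap(n,n+'0'); print(n,c['vfov'],c['cx'],c['cy'],c['distortion'],(-np.array(c['R']).T@c['t']).round(3),np.array(c['R'])[2].round(2))
E
```

```text
pics
{'time': 0.0, 'joints': array([ 1.13460513e+00,  1.31164708e-01,  1.48925845e+00, -1.37239535e-05,
        1.52301879e+00, -8.53841195e-02]), 'dq': array([-0.00048054, -0.00015325,  0.0004314 , -0.00254428, -0.0005702 ,
        0.00074862]), 'joint_torque': array([ 1.33800026e-03, -5.59850657e+01, -4.91755879e+01,  7.69682019e-02,
        3.58789566e-02, -2.31833892e-04]), 'tool_pos': array([0.20592643, 0.56294737, 0.21759679]), 'ee_rot': array([-0.69562385,  0.69688979, -0.12355764,  0.12322983]), 'force': array([-0.73208156,  0.52957102, -1.1916351 ]), 'torque': array([0.0602372 , 0.06320107, 0.0570674 ]), 'width': 0.0932989698814622}
0.0188
scene 56.92058982381395 313.11902818965 240.57429515522364 [0.00553782 0.         0.         0.         0.        ] [1.051 0.231 0.949] [-0.48 -0.21 -0.85]
side 52.99525281195483 323.8334859372415 239.57878046780306 [-0.07695291  0.          0.          0.          0.        ] [ 0.464 -0.736  0.587] [ 0.08  0.81 -0.57]
wrist 65.7244419875996 319.3195446683898 240.76425986091212 [-0.03889881  0.          0.          0.          0.        ] [0.134 0.591 0.383] [ 0.26 -0.1  -0.96]
```

View pics/scene0.png

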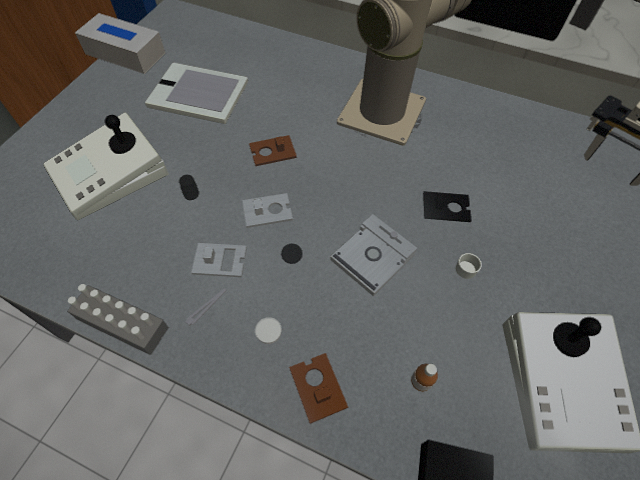

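View pics/side0.png

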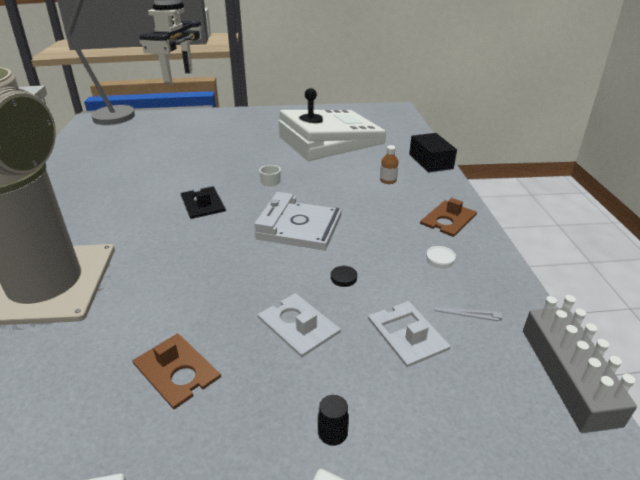

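View pics/wrist0.png

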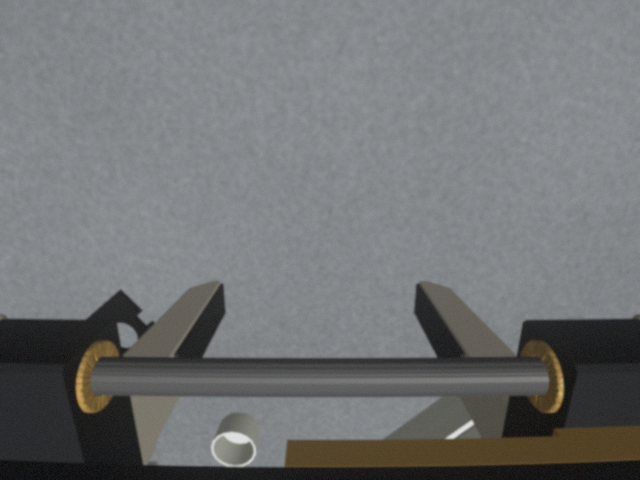

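The scene picture shows the dish carrier at (268,209), its round opening on the right and its block on the left. The slide carrier is at (218,259) and the lens cap at (292,254). The stage is at (374,254), with its overhang to the upper right. I'll zoom in on these.

```bash
python3 - <<'E'
from h import *
s=cv2.imread('pics/scene0.png'); d=cv2.imread('pics/side0.png')
cv2.imwrite('pics/zs.png',cv2.resize(s[180:300,225:425],None,fx=4,fy=4,interpolation=cv2.INTER_CUBIC))
cv2.imwrite('pics/zd.png',cv2.resize(d[180:360,240:440],None,fx=3.3,fy=3.3,interpolation=cv2.INTER_CUBIC))
E
```

```text
(no output)
```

View pics/zs.png

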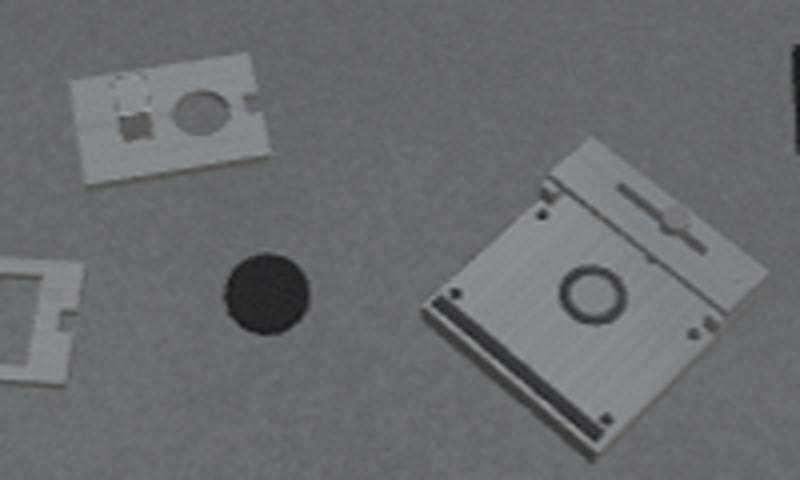

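View pics/zd.png

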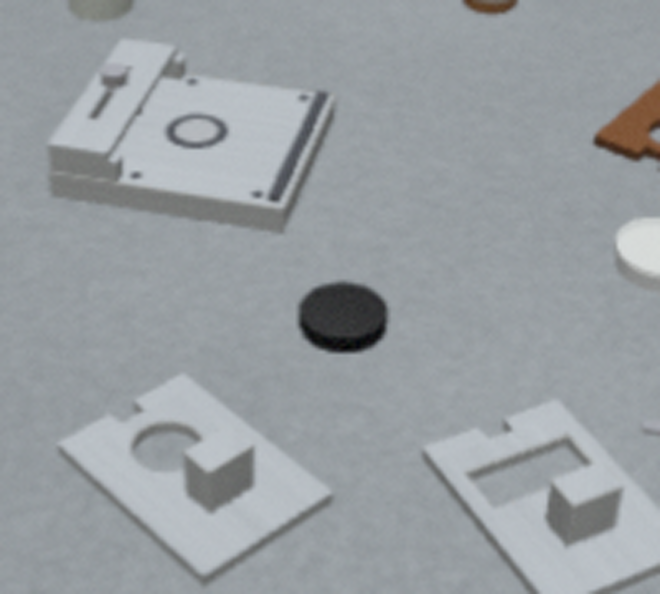

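```bash
cat > fit.py <<'E'
from h import *
def fit2d(model,world):
    # rigid 2d: world = R model + t
    m=np.asarray(model,float);w=np.asarray(world,float)[:,:2]
    mc,wc=m.mean(0),w.mean(0); a=m-mc;b=w-wc
    th=np.arctan2((a[:,0]*b[:,1]-a[:,1]*b[:,0]).sum(),(a*b).sum())
    R=np.array([[np.cos(th),-np.sin(th)],[np.sin(th),np.cos(th)]]); t=wc-R@mc
    return th,t,(w-(m@R.T+t))
def refine(c,px,win=3):
    g=cv2.cvtColor(c['frame'],cv2.COLOR_RGB2GRAY)
    p=np.asarray(px,np.float32).reshape(-1,1,2).copy()
    return cv2.cornerSubPix(g,p,(win,win),(-1,-1),(cv2.TERM_CRITERIA_EPS+cv2.TERM_CRITERIA_MAX_ITER,50,.01)).reshape(-1,2)
E
python3 - <<'E'
from fit import *
c=load('scene0')
def S(l): return (np.array(l,float)+.5)/4-.5+np.array([225,180])
def rep(name,px,model,zs):
    W=np.vstack([onplane(c,[p],z) for p,z in zip(px,zs)])
    th,t,r=fit2d(model,W); print(name,'yaw',round(th,4),'pos',t.round(4),'\n res mm',(r*1000).round(1).tolist()); return th,t
car=S([(248,53),(271,153),(86,182),(69,80)]); m=[(.06,.042),(.06,-.042),(-.06,-.042),(-.06,.042)]
# toe is on right (+y world). orientation of corner labels: try
for k in range(2):
    mm=m if k==0 else [(.06,-.042),(.06,.042),(-.06,.042),(-.06,-.042)]
    print(k); rep('carrier',car,mm,[.008]*4)
    rc=refine(c,car); rep('carrier ref',rc,mm,[.008]*4)
ov=S([(590,137),(769,270),(727,312),(550,178)])
for k in range(2):
    s=1 if k==0 else -1
    mo=[(.074,s*.07),(.074,-s*.07),(.034,-s*.07),(.034,s*.07)]
    th,t=rep('stage ov',ov,mo,[.041]*4)
    sill=S([(430,303),(440,295),(607,434),(597,443)])
    ms=[(-.076,s*.065),(-.068,s*.065),(-.068,-s*.065),(-.076,-s*.065)]
    rep('stage sill+ov',np.vstack([ov,sill]),mo+ms,[.041]*4+[.024]*4)
    sc=onplane(c,S([(677,217)]),.053)[0,:2]
    R=np.array([[np.cos(th),-np.sin(th)],[np.sin(th),np.cos(th)]]); print('screw stage frame',(R.T@(sc-t)).round(4))
E
```

```text
0
carrier yaw 2.1943 pos [ 0.4789 -0.1475] 
 res mm [[1.1, 0.1], [-0.4, -0.0], [-1.2, 0.0], [0.5, -0.1]]
carrier ref yaw 2.2024 pos [ 0.4794 -0.1475] 
 res mm [[0.2, -0.2], [0.4, -0.5], [-0.6, 0.5], [-0.0, 0.2]]
1
carrier yaw 2.1732 pos [ 0.4789 -0.1475] 
 res mm [[-68.6, -49.0], [67.3, 47.6], [68.5, 49.1], [-67.2, -47.7]]
carrier ref yaw 2.2 pos [ 0.4794 -0.1475] 
 res mm [[-67.7, -49.8], [68.1, 48.9], [67.4, 50.1], [-67.8, -49.2]]
stage ov yaw 2.8018 pos [0.4973 0.154 ] 
 res mm [[-0.6, 0.2], [-0.4, -0.6], [-0.0, -1.3], [1.1, 1.7]]
stage sill+ov yaw 2.7933 pos [0.4974 0.1533] 
 res mm [[-0.3, 0.1], [-1.2, -0.3], [-0.8, -0.7], [1.5, 2.0], [-0.3, -1.2], [-0.4, -0.6], [0.6, 0.6], [0.9, 0.0]]
screw stage frame [ 0.0582 -0.0095]
stage ov yaw -0.343 pos [0.3956 0.1902] 
 res mm [[-38.1, 13.5], [-38.3, 12.8], [37.4, -14.6], [39.0, -11.7]]
stage sill+ov yaw -0.3106 pos [0.5144 0.1475] 
 res mm [[-159.8, 54.7], [-155.8, 52.5], [-79.6, 26.3], [-82.4, 30.6], [124.2, -43.7], [108.9, -37.9], [114.6, -38.4], [130.0, -44.1]]
screw stage frame [0.0498 0.0095]
```

```bash
cat > tool.py <<'E'
from h import *
from scipy.spatial.transform import Rotation as Ro
def R():
    q=bot.get_obs()['ee_rot']; return Ro.from_quat([q[1],q[2],q[3],q[0]]).as_matrix()
def plan(target,yawjaw):
    """tool-frame shift (before turn) and rotvec for target TCP, tool straight down, jaw axis along yawjaw"""
    o=bot.get_obs(); M=R(); 
    best=None
    for k in (0,np.pi):
        z=np.array([np.cos(yawjaw+k),np.sin(yawjaw+k),0]); y=np.array([0,0,-1.]); T=np.c_[np.cross(y,z),y,z]
        rv=Ro.from_matrix(M.T@T).as_rotvec()
        if best is None or np.linalg.norm(rv)<np.linalg.norm(best[0]): best=(rv,T)
    d=np.asarray(target)-o['tool_pos']
    print('t',o['time'],'pos',o['tool_pos'].round(4),'jaw yaw',round(np.degrees(np.arctan2(M[1,2],M[0,2])),2),'tooly',M[:,1].round(4),'F',o['force'].round(2),'w',round(o['width'],4),'q6',o['joints'].round(2))
    print(' world d',d.round(4),' tool-frame now',(M.T@d).round(4),'rotvec',best[0].round(4),' in tool after turn',(best[1].T@d).round(4))
E
python3 - <<'E'
from tool import *
y=2.202; g=[.4794-.022*np.cos(y),-.1475-.022*np.sin(y)]
print(g,R().round(3))
plan([*g,.10],y); plan([*g,.10],y+np.pi/2)
s=load('side0'); p=np.array([.4794,-.1475]); 
from fit import *
def W(p,th,x,yy,z): return [p[0]+x*np.cos(th)-yy*np.sin(th),p[1]+x*np.sin(th)+yy*np.cos(th),z]
im=s['frame'][:,:,::-1].copy()
P=[W(p,y,a,b,.008) for a,b in((.06,.042),(.06,-.042),(-.06,-.042),(-.06,.042))]+[W(p,y,-.022+a,b,.038) for a in(-.01,.01) for b in(-.015,.015)]
p2=np.array([.4974,.1533]);t2=2.793
P+=[W(p2,t2,a,b,.041) for a in(.034,.074) for b in(-.07,.07)]+[W(p2,t2,a,b,.024) for a in(-.076,-.068) for b in(-.065,.065)]+[W(p2,t2,.0575,-.0095,.053)]
big=cv2.resize(im[180:360,240:440],None,fx=4,fy=4,interpolation=cv2.INTER_CUBIC)
for u,v in proj(s,P): cv2.circle(big,(int((u-240+.5)*4-.5),int((v-180+.5)*4-.5)),3,(0,0,255),1)
cv2.imwrite('pics/zd2.png',big[:600])
E
```

```text
[np.float64(0.49238257250362927), np.float64(-0.16526099127830451)] [[ 0.939 -0.001  0.344]
 [-0.344 -0.001  0.939]
 [-0.    -1.    -0.001]]
t 0.15 pos [0.206  0.5631 0.2178] jaw yaw 69.9 tooly [-6.0e-04 -1.3e-03 -1.0e+00] F [-0.14 -0.28  0.14] w 0.0932 q6 [ 1.13  0.13  1.49  0.    1.52 -0.09]
 world d [ 0.2864 -0.7283 -0.1178]  tool-frame now [ 0.5193  0.1186 -0.5854] rotvec [ 1.20e-03 -9.82e-01 -8.00e-04]  in tool after turn [-0.1986  0.1178 -0.757 ]
t 0.15 pos [0.206  0.5631 0.2178] jaw yaw 69.9 tooly [-6.0e-04 -1.3e-03 -1.0e+00] F [-0.14 -0.28  0.14] w 0.0932 q6 [ 1.13  0.13  1.49  0.    1.52 -0.09]
 world d [ 0.2864 -0.7283 -0.1178]  tool-frame now [ 0.5193  0.1186 -0.5854] rotvec [1.400e-03 5.888e-01 3.000e-04]  in tool after turn [ 0.757   0.1178 -0.1986]
```

View pics/zd2.png

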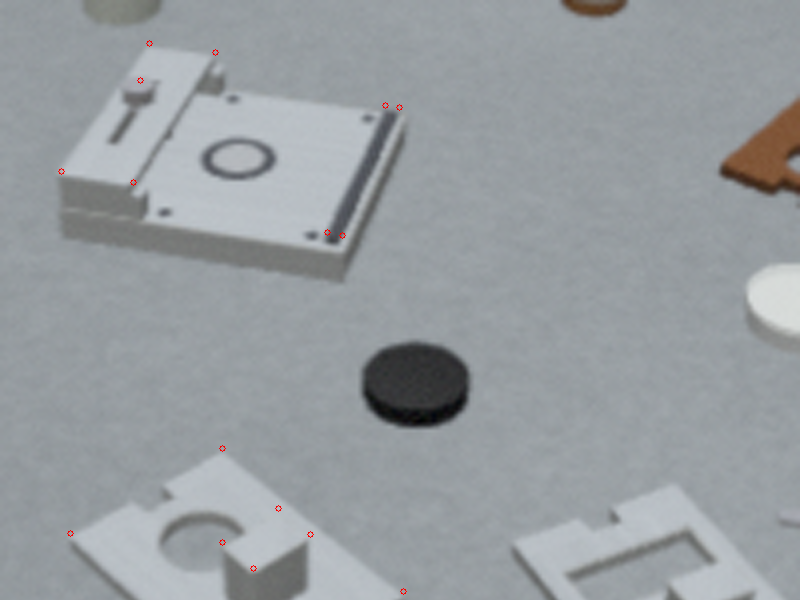

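>>> play_rows:
  increments:
    - [1,[0,0,0],[0,0.147,0]]
    - [1,[0,0,0],[0,0.147,0]]
    - [1,[0,0,0],[0,0.147,0]]
    - [1,[0,0,0],[0,0.147,0]]
    - [1,[0.03,0,-0.008],[0,0,0]]
    - [1,[0.045,0,-0.012],[0,0,0]]
    - [1,[0.05,0,-0.013],[0,0,0]]
    - [1,[0.05,0,-0.013],[0,0,0]]
    - [1,[0.05,0,-0.013],[0,0,0]]
    - [1,[0.05,0,-0.013],[0,0,0]]
    - [1,[0.05,0,-0.013],[0,0,0]]
    - [1,[0.05,0,-0.013],[0,0,0]]

```text
time: 1.65
tool_pos: [0.3488, 0.2014, 0.2185]
ee_rot: [0.631, -0.631, 0.32, -0.32]
force: [0.0, -0.0, 0.7]
width: 0.093
```

>>> play_rows:
  increments:
    - [1,[0.05,0,-0.013],[0,0,0]]
    - [1,[0.05,0,-0.013],[0,0,0]]
    - [1,[0.05,0,-0.013],[0,0,0]]
    - [1,[0.05,0,-0.013],[0,0,0]]
    - [1,[0.05,0,-0.013],[0,0,0]]
    - [1,[0.05,0.02,-0.013],[0,0,0]]
    - [1,[0.05,0.02,-0.013],[0,0,0]]
    - [1,[0.032,0.02,-0.0096],[0,0,0]]
    - [1,[0,0,0],[0,0,0]]

```text
time: 2.78
tool_pos: [0.4918, -0.166, 0.1561]
ee_rot: [-0.63, 0.63, -0.322, 0.319]
force: [-0.4, -0.9, -0.6]
width: 0.0932
```

```bash
python3 - <<'E'
from tool import *
y=2.202; g=[.4794-.022*np.cos(y),-.1475-.022*np.sin(y)]
plan([*g,.10],y+np.pi/2)
c=cap('wrist','w1'); print((-np.array(c['R']).T@c['t']).round(4))
E
```

```text
t 2.775 pos [ 0.4918 -0.166   0.1561] jaw yaw 36.05 tooly [-0.0041  0.0015 -1.    ] F [-0.44 -0.87 -0.57] w 0.0932 q6 [-0.42 -0.05  1.79 -0.    1.41 -1.05]
 world d [ 0.0005  0.0008 -0.0561]  tool-frame now [-0.0001  0.0561  0.001 ] rotvec [ 0.0024 -0.002  -0.0037]  in tool after turn [-0.0003  0.0561  0.0009]
[ 0.4475 -0.103   0.3219]
```

View pics/w1.png

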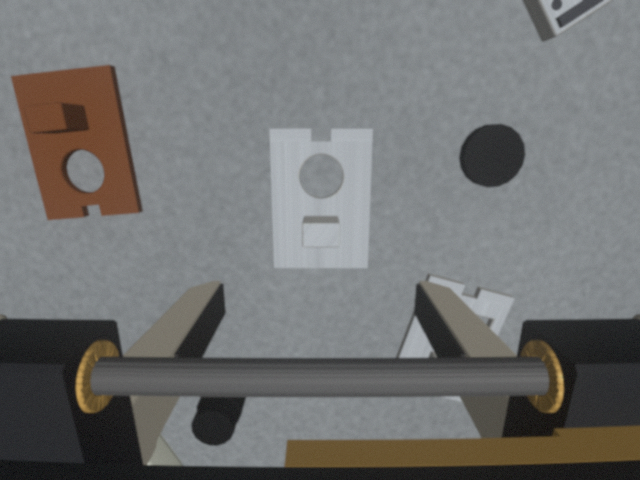

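The wrist picture shows the plate between (270,129) and (369,268), with the block top at (321,235). Jaws and plate look square to each other. I'll measure the carrier pose from this view.

```bash
python3 - <<'E'
from fit import *
from tool import *
c=load('w1')
px=refine(c,[(270,129),(372,129),(369,268),(275,268)],4)
W=onplane(c,px,.008); m=[(.06,.042),(.06,-.042),(-.06,-.042),(-.06,.042)]
th,t,r=fit2d(m,W); print(px.round(1).tolist(),th,t.round(4),(r*1000).round(1).tolist())
pb=refine(c,[(303,223),(340,223),(339,247),(304,247)],3)
B=onplane(c,pb,.038); mb=[(-.012,.015),(-.012,-.015),(-.032,-.015),(-.032,.015)]
th2,t2,r2=fit2d(mb,B); print(pb.round(1).tolist(),th2,t2.round(4),(r2*1000).round(1).tolist(),B.mean(0))
g=t+np.array([np.cos(th),np.sin(th)])*-.022; print(g)
print('depth', depthpts(c,[(321,240),(321,262)]))
plan([*g,.10],th+np.pi/2)
print(proj(c,[bot.get_obs()['tool_pos']]))
E
```

```text
[[269.0, 128.5], [372.29998779296875, 128.60000610351562], [367.1000061035156, 267.5], [273.70001220703125, 267.1000061035156]] 2.1975690401266395 [ 0.4801 -0.1469] [[0.2, -0.2], [0.0, -0.2], [-0.1, 0.1], [-0.1, 0.3]]
[[301.79998779296875, 222.6999969482422], [338.6000061035156, 222.60000610351562], [339.6000061035156, 245.89999389648438], [302.6000061035156, 246.39999389648438]] 2.217861614346667 [ 0.4794 -0.1465] [[0.4, 0.1], [-0.3, -0.9], [-0.2, 0.2], [0.1, 0.6]] [ 0.49266641 -0.16408544  0.038     ]
[ 0.49297255 -0.16472054]
depth [[ 0.49551043 -0.16753745  0.03816398]
 [ 0.51278194 -0.19109818  0.00731346]]
t 2.825 pos [ 0.4922 -0.165   0.1573] jaw yaw 36.1 tooly [-0.0027  0.0014 -1.    ] F [ 0.66  0.58 -0.12] w 0.0933 q6 [-0.42 -0.05  1.79  0.    1.41 -1.05]
 world d [ 0.0008  0.0002 -0.0573]  tool-frame now [0.0004 0.0573 0.0008] rotvec [ 0.0013  0.0033 -0.0027]  in tool after turn [0.0002 0.0573 0.0008]
[[319.3214388  299.24694867]]
```

Scene and wrist views agree within 1 mm. Descending to the block and closing on it.

>>> play_rows:
  increments:
    - [1,[0,0.03,0.0005],[0,0,0]]
    - [1,[0,0.04,0],[0,0,0]]
    - [1,[0,0.035,0],[0,0,0]]
    - [0.7,[0,0.025,0],[0,0,0]]
    - [0.6,[0,0.011,0],[0,0,0]]
    - [0.6,[0,0.004,0],[0,0,0]]
    - [0.6,[0,0,0],[0,0,0]]

```text
time: 3.7
tool_pos: [0.4943, -0.1644, 0.0147]
ee_rot: [0.631, -0.631, 0.319, -0.32]
force: [0.1, 0.6, 0.4]
width: 0.0585
```

```bash
python3 - <<'E'
from tool import *
plan([.4930,-.1647,.0115],2.1985+np.pi/2)
E
```

```text
t 3.7 pos [ 0.4943 -0.1644  0.0147] jaw yaw 36.23 tooly [ 1.4e-03 -6.0e-04 -1.0e+00] F [0.12 0.55 0.41] w 0.0585 q6 [-0.42  0.12  1.89  0.    1.13 -1.05]
 world d [-0.0013 -0.0003 -0.0032]  tool-frame now [-0.0005  0.0032 -0.0012] rotvec [-0.0008  0.0046  0.0013]  in tool after turn [-0.0005  0.0032 -0.0012]
```

>>> play_rows:
  increments:
    - [0.5,[-0.0005,0.003,-0.001],[0,0.004,0]]
    - [0.4,[0,0,0],[0,0,0]]
    - [0.35,[0,0,0],[0,0,0]]
    - [0.0,[0,0,0],[0,0,0]]
    - [0.0,[0,0,0],[0,0,0]]
    - [0.0,[0,0,0],[0,0,0]]

```text
time: 4.45
tool_pos: [0.4925, -0.1647, 0.0109]
ee_rot: [-0.63, 0.63, -0.321, 0.321]
force: [-1.3, -1.1, 3.6]
width: 0.0295
```

```bash
python3 - <<'E'
from tool import *
plan([.4930,-.1647,.0115],2.1985+np.pi/2)
E
```

```text
t 4.45 pos [ 0.4925 -0.1647  0.0109] jaw yaw 35.98 tooly [ 1.e-04 -3.e-04 -1.e+00] F [-1.31 -1.08  3.57] w 0.0295 q6 [-0.42  0.12  1.9  -0.    1.12 -1.05]
 world d [0.0005 0.     0.0006]  tool-frame now [ 0.0003 -0.0006  0.0004] rotvec [0.0001 0.0003 0.0003]  in tool after turn [ 0.0003 -0.0006  0.0004]
```

Gripped at 29.5 mm opening, which matches the 30 mm block. Lifting.

>>> play_rows:
  increments:
    - [0,[0,-0.005,0],[0,0,0]]
    - [0,[0,-0.015,0],[0,0,0]]
    - [0,[0,-0.03,0],[0,0,0]]
    - [0,[0,-0.03,0],[0,0,0]]
    - [0,[0,-0.03,0],[0,0,0]]
    - [0,[0,0,0],[0,-0.148,0]]
    - [0,[0,0,0],[0,-0.148,0]]
    - [0,[0,0,0],[0,-0.148,0]]
    - [0,[0,0,0],[0,-0.148,0]]
    - [0,[0,0,0],[0,0,0]]

```text
time: 5.7
tool_pos: [0.4926, -0.1645, 0.1215]
ee_rot: [-0.696, 0.696, -0.123, 0.124]
force: [-0.1, 0.4, -2.5]
width: 0.0295
```

```bash
python3 - <<'E'
from tool import *
plan([.6622,.1034,.12],2.793+np.pi/2)
c=cap('side','s2');c=cap('wrist','w2')
E
```

```text
t 5.7 pos [ 0.4926 -0.1645  0.1215] jaw yaw 69.85 tooly [ 7.e-04 -2.e-04 -1.e+00] F [-0.1   0.42 -2.53] w 0.0295 q6 [-0.42 -0.02  1.83  0.    1.34 -1.64]
 world d [ 0.1696  0.2679 -0.0015]  tool-frame now [0.0669 0.0015 0.3099] rotvec [-0.0001 -0.003   0.0008]  in tool after turn [0.0679 0.0015 0.3097]
```

View pics/w2.png

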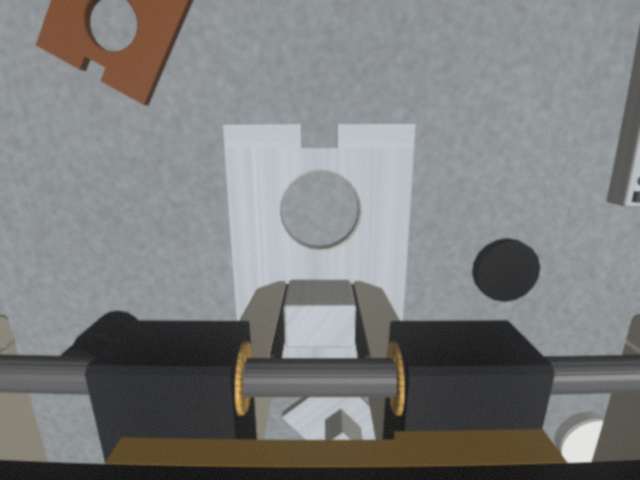

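View pics/s2.png

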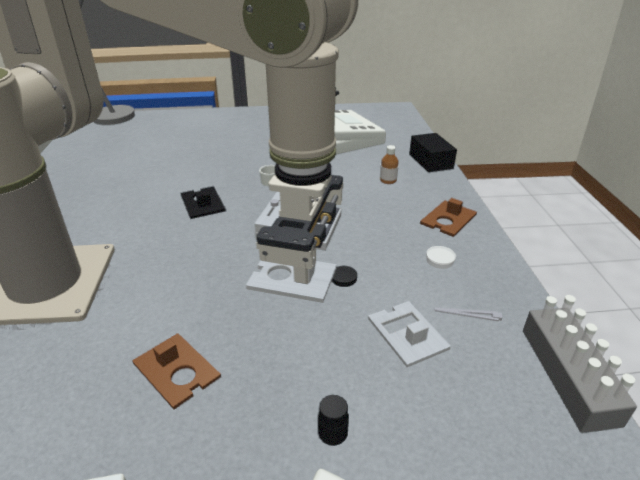

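The carrier is held squarely and level; its notch is at (320,135) in the wrist picture. Moving on to hover in front of the sill.

>>> play_rows:
  increments:
    - [0,[0.006,0,0.025],[0,-0.003,0]]
    - [0,[0.009,0,0.042],[0,0,0]]
    - [0,[0.011,0,0.05],[0,0,0]]
    - [0,[0.011,0,0.05],[0,0,0]]
    - [0,[0.011,0.0015,0.05],[0,0,0]]
    - [0,[0.011,0,0.045],[0,0,0]]
    - [0,[0.006,0,0.03],[0,0,0]]
    - [0,[0.003,0,0.018],[0,0,0]]
    - [0,[0,0,0],[0,0,0]]
    - [0,[0,0,0],[0,0,0]]

```text
time: 7.05
tool_pos: [0.6616, 0.1026, 0.119]
ee_rot: [-0.696, 0.697, -0.123, 0.123]
force: [0.3, -0.8, -2.7]
width: 0.0299
```

```bash
python3 - <<'E'
from tool import *
plan([.6622,.1034,.12],2.793+np.pi/2)
c=cap('wrist','w3')
E
```

```text
t 7.05 pos [0.6616 0.1026 0.119 ] jaw yaw 70.0 tooly [-6.e-04 -5.e-04 -1.e+00] F [ 0.3  -0.81 -2.7 ] w 0.0299 q6 [ 0.08  0.38  1.38 -0.    1.38 -1.14]
 world d [0.0006 0.0008 0.001 ]  tool-frame now [ 0.0003 -0.001   0.0009] rotvec [ 0.0007 -0.0004 -0.0004]  in tool after turn [ 0.0003 -0.001   0.0009]
```

View pics/w3.png

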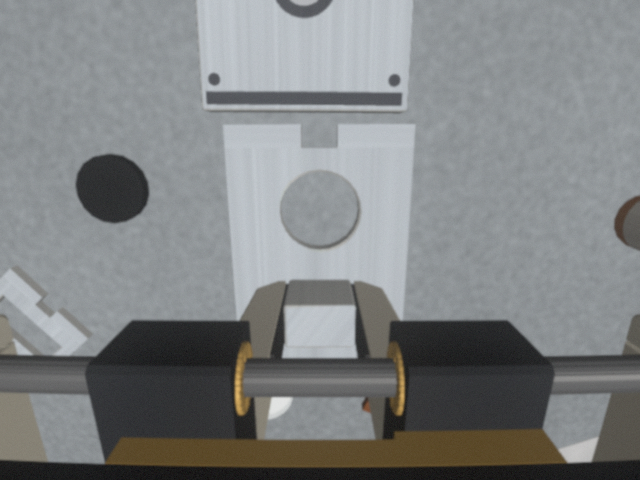

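The wrist picture shows the sill bar from (206,98) to (405,98), ahead of the toe edge at row 125. I'll use the bar to refine the stage pose.

```bash
python3 - <<'E'
from fit import *
from tool import *
c=load('w3')
px=refine(c,[(206,92),(407,92),(407,105),(206,105)],3)
W=onplane(c,px,.024); m=[(-.068,.065),(-.068,-.065),(-.076,-.065),(-.076,.065)]
th,t,r=fit2d(m,W); print(px.round(1).tolist(),th,t.round(4),(r*1000).round(1).tolist())
# carrier toe corners, top z = tcp z -.0109+.008
o=bot.get_obs(); zt=o['tool_pos'][2]-.0109+.008
pc=refine(c,[(224,125),(414,125),(301,148),(338,148)],3)
C=onplane(c,pc,zt); print(pc.round(1).tolist(),C.round(4).tolist(), np.linalg.norm(C[0]-C[1]))
th2,t2,r2=fit2d([(.06,.042),(.06,-.042),(.05,.008),(.05,-.008)],C); print('carrier',th2,t2.round(4),(r2*1000).round(1).tolist())
tc=o['tool_pos'][:2]; print('grip point est',t2+(-.022)*np.array([np.cos(th2),np.sin(th2)]),tc)
E
```

```text
[[205.8000030517578, 91.0], [407.0, 92.0], [407.0, 105.0], [206.6999969482422, 103.5999984741211]] 2.7851865229337913 [0.4976 0.1549] [[-0.5, -1.5], [0.4, 1.2], [0.7, 1.6], [-0.6, -1.4]]
[[222.39999389648438, 124.5999984741211], [414.6000061035156, 123.69999694824219], [300.5, 147.10000610351562], [337.1000061035156, 147.0]] [[0.5715, 0.0916, 0.1162], [0.5998, 0.1703, 0.1162], [0.5922, 0.1201, 0.1162], [0.5977, 0.1353, 0.1162]] 0.08368106085137937
carrier 2.796569556762447 [0.6421 0.1107] [[0.1, 0.1], [0.0, -0.2], [-0.1, 0.0], [-0.0, 0.1]]
grip point est [0.66278826 0.10330152] [0.6616364  0.10243241]
```

>>> play_rows:
  increments:
    - [0,[-0.015,0.008,0],[0,0,0]]
    - [0,[-0.022,0.018,0],[0,0,0]]
    - [0,[-0.022,0.018,0],[0,0,0]]
    - [0,[-0.015,0.014,0],[0,0,0]]
    - [0,[-0.007,0.01,0],[0,0,0]]
    - [0,[0,0.005,0],[0,0,0]]
    - [0,[0,0,0],[0,0,0]]

```text
time: 7.98
tool_pos: [0.5865, 0.1308, 0.0463]
ee_rot: [-0.696, 0.696, -0.122, 0.123]
force: [0.6, -1.0, -3.2]
width: 0.0297
```

```bash
python3 - <<'E'
from tool import *
p=np.array([.4975,.1541]);th=2.793
q=p+np.array([[np.cos(th),-np.sin(th)],[np.sin(th),np.cos(th)]])@[-.092,-.009]
plan([*q,.0364],th+np.pi/2)
c=cap('wrist','w4');c=cap('side','s4')
E
```

```text
t 7.975 pos [0.5865 0.1308 0.0463] jaw yaw 70.04 tooly [ 4.e-04 -1.e-04 -1.e+00] F [ 0.57 -1.   -3.2 ] w 0.0297 q6 [ 0.13  0.28  1.65 -0.    1.22 -1.09]
 world d [ 0.0006  0.0003 -0.0099]  tool-frame now [0.0004 0.0099 0.0005] rotvec [-0.0001  0.0001  0.0004]  in tool after turn [0.0004 0.0099 0.0005]
```

View pics/w4.png

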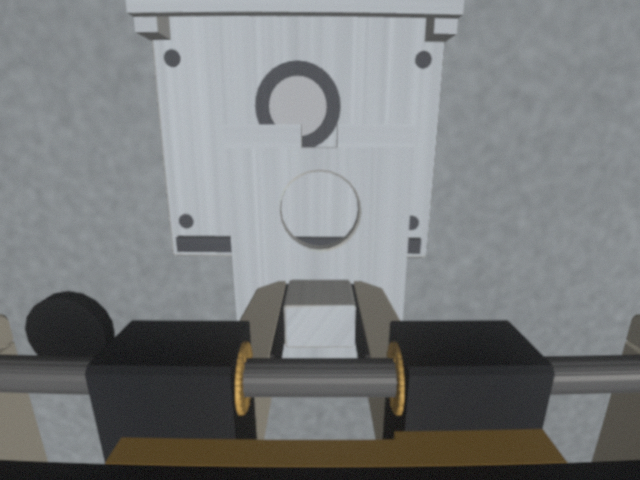

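The wrist view shows the toe over the floor, with the overhang at the top (row 10). I'll lower to riding height and advance until the toe is just short of the overhang.

>>> play_rows:
  increments:
    - [0,[-0.006,0.004,0.0005],[0,0,0]]
    - [0,[-0.01,0.004,0],[0,0,0]]
    - [0,[-0.01,0.0015,0],[0,0,0]]
    - [0,[-0.006,0,0],[0,0,0]]
    - [0,[-0.003,0,0],[0,0,0]]
    - [0,[0,0,0],[0,0,0]]

```text
time: 8.82
tool_pos: [0.5533, 0.1438, 0.0369]
ee_rot: [0.697, -0.696, 0.122, -0.122]
force: [0.1, 0.2, -1.7]
width: 0.0298
```

```bash
python3 - <<'E'
from tool import *
p=np.array([.4975,.1541]);th=2.793
q=p+np.array([[np.cos(th),-np.sin(th)],[np.sin(th),np.cos(th)]])@[-.057,-.009]
plan([*q,.0364],th+np.pi/2)
c=cap('wrist','w5');c=cap('side','s5')
E
```

```text
t 8.825 pos [0.5533 0.1438 0.0369] jaw yaw 70.09 tooly [ 5.e-04  1.e-04 -1.e+00] F [ 0.13  0.18 -1.73] w 0.0298 q6 [ 0.16  0.22  1.74 -0.    1.19 -1.06]
 world d [ 0.0009 -0.0008 -0.0005]  tool-frame now [ 0.0011  0.0005 -0.0004] rotvec [-0.0002  0.0011  0.0005]  in tool after turn [ 0.0011  0.0005 -0.0004]
```

View pics/w5.png

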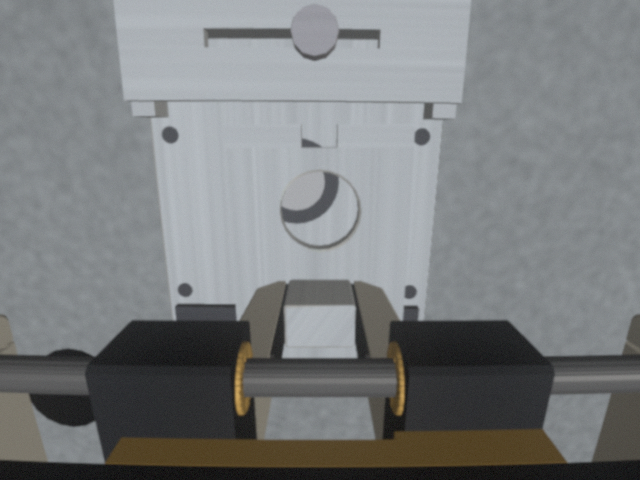

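View pics/s5.png

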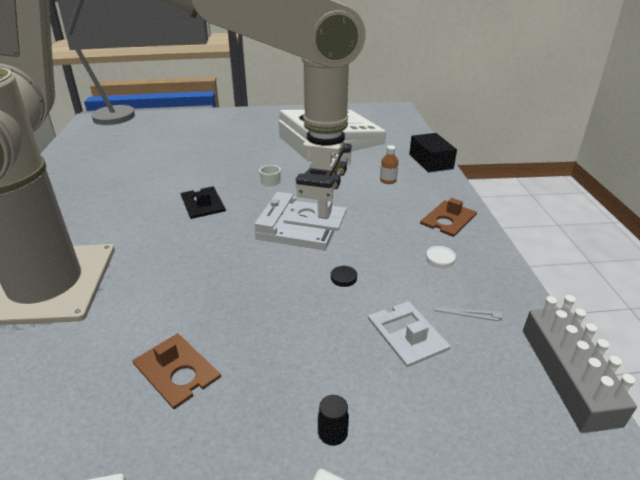

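The screw top is at (315,28), the notch at (301–338,147), and the overhang front edge runs from (124,100) to (463,102).

```bash
python3 - <<'E'
from fit import *
from tool import *
c=load('w5'); o=bot.get_obs(); zt=o['tool_pos'][2]-.0109+.008
g=cv2.cvtColor(c['frame'],cv2.COLOR_RGB2GRAY)
big=cv2.resize(cv2.cvtColor(c['frame'][0:160,180:460],cv2.COLOR_RGB2BGR),None,fx=2.8,fy=2.8,interpolation=cv2.INTER_CUBIC); cv2.imwrite('pics/z5.png',big)
N=onplane(c,refine(c,[(301,148),(338,148),(224,125),(414,125)],3),zt)
th2,t2,r2=fit2d([(.05,.008),(.05,-.008),(.06,.042),(.06,-.042)],N); print('carrier',th2,t2.round(4),(r2*1000).round(1).tolist())
th3,t3,r3=fit2d([(.05,.008),(.05,-.008)],N[:2]); print('notch only',th3,t3.round(4))
thg=o and np.radians(160.05)
Rc=np.array([[np.cos(thg),-np.sin(thg)],[np.sin(thg),np.cos(thg)]])
for px in ((315,27),(315,29)):
  s=onplane(c,[px],.053)[0,:2]; 
  for t in (t2,t3): print('screw in carrier frame',(Rc.T@(s-t)).round(4))
E_=onplane(c,refine(c,[(124,100),(463,102)],3),.041); d=E_[0]-E_[1]; print('edge len',np.linalg.norm(d),'yaw',np.arctan2(d[1],d[0])-np.pi/2+2*np.pi)
for i in (0,1): print((Rc.T@(E_[i,:2]-t2)).round(4))
F=onplane(c,refine(c,[(170,134),(422,136)],4),.020);d=F[0]-F[1];print('holes',np.linalg.norm(d),np.arctan2(d[1],d[0])-np.pi/2+2*np.pi, (Rc.T@(F.mean(0)[:2]-t2)).round(4))
E
```

```text
carrier 2.793586667246451 [0.5338 0.1519] [[-0.3, 0.2], [-0.3, 0.2], [0.5, 0.4], [0.1, -0.8]]
notch only 2.791713607074137 [0.5335 0.152 ]
screw in carrier frame [0.0935 0.0015]
screw in carrier frame [0.0932 0.0015]
screw in carrier frame [0.0928 0.0015]
screw in carrier frame [0.0925 0.0015]
edge len 0.13924946084388126 yaw 2.7845919004998754
[0.0699 0.0809]
[ 0.0686 -0.0584]
holes 0.11993885034771262 2.7841937505382024 [0.0555 0.0111]
```

View pics/z5.png

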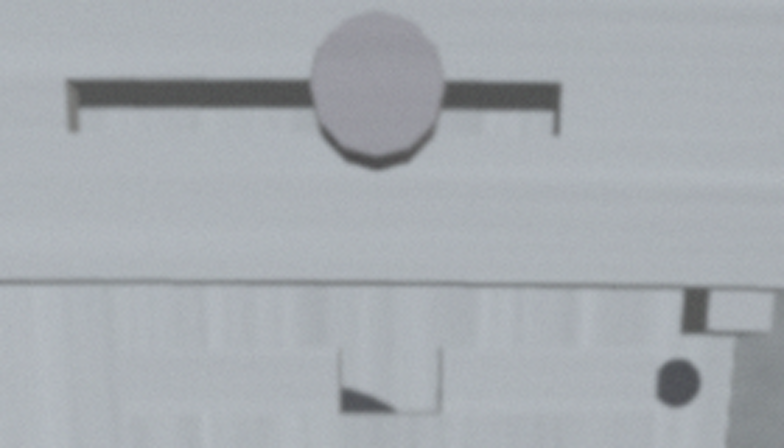

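Notch and screw agree: the pin sits +1.5 mm in carrier y, and the stage yaw is 2.785. I'll make a 2 mm lateral and 8 mrad correction, then advance with the toe just under the overhang.

>>> play_rows:
  increments:
    - [0,[0,0.0005,-0.002],[0,0.008,0]]
    - [0,[0,0,0],[0,0,0]]
    - [0,[-0.003,0,0],[0,0,0]]
    - [0,[-0.004,0,0],[0,0,0]]
    - [0,[-0.003,0,0],[0,0,0]]
    - [0,[-0.002,0,0],[0,0,0]]
    - [0,[0,0,0],[0,0,0]]
    - [0,[0,0,0],[0,0,0]]

```text
time: 9.93
tool_pos: [0.5414, 0.146, 0.0362]
ee_rot: [0.696, -0.696, 0.125, -0.125]
force: [-0.0, 0.1, -2.7]
width: 0.0298
```

```bash
cat > st.py <<'E'
from tool import *
# stage frame: yaw 2.785; anchored so that TCP stage x = carrier x - .022 ; reference at w5: carrier (stage x -.0352) with TCP (.5533,.1438)
th=2.785; ex=np.array([np.cos(th),np.sin(th)]); ey=np.array([-ex[1],ex[0]])
def st():
    o=bot.get_obs(); M=R(); d=o['tool_pos'][:2]-np.array([.5533,.1438]); f=o['force']
    print('t',round(o['time'],2),'carrier x',round((d@ex-.0352)*1000,1),'lat rel',round(d@ey*1000,1),'z und',round((o['tool_pos'][2]-.0109)*1000,1),'yaw err',round((np.arctan2(M[1,2],M[0,2])+np.pi/2-th),4),'tilt',M[:2,1].round(4),'Fx',round(f[:2]@ex,1),'Fy',round(f[:2]@ey,1),'Fz',round(f[2],1),'T',o['torque'].round(2),'w',round(o['width'],4))
if __name__=='__main__': st()
E
python3 st.py
```

```text
t 9.93 carrier x -23.3 lat rel 2.1 z und 25.3 yaw err 0.0008 tilt [ 0.0002 -0.    ] Fx 0.0 Fy -0.1 Fz -2.7 T [-0.02 -0.01  0.02] w 0.0298
```

>>> play_rows:
  increments:
    - [0,[-0.0015,0,0],[0,0,0]]
    - [0,[-0.0015,0,0],[0,0,0]]
    - [0,[-0.0015,0,0],[0,0,0]]
    - [0,[-0.0005,0,0],[0,0,0]]
    - [0,[0,0,0],[0,0,0]]
    - [0,[0,0,0],[0,0,0]]

```text
time: 10.68
tool_pos: [0.5366, 0.1477, 0.0362]
ee_rot: [0.696, -0.696, 0.125, -0.125]
force: [-0.4, 0.8, -2.1]
width: 0.03
```

```bash
python3 st.py
```

```text
t 10.68 carrier x -18.2 lat rel 2.1 z und 25.3 yaw err 0.0008 tilt [ 0.0001 -0.    ] Fx 0.6 Fy -0.7 Fz -2.1 T [-0.06 -0.01 -0.04] w 0.03
```

No pin contact past x=-21, so the pin is not beside the notch on current evidence. I'll continue to x≈-13.

>>> play_rows:
  increments:
    - [0,[-0.0015,0,0],[0,0,0]]
    - [0,[-0.0015,0,0],[0,0,0]]
    - [0,[-0.0015,0,0],[0,0,0]]
    - [0,[-0.0005,0,0],[0,0,0]]
    - [0,[0,0,0],[0,0,0]]
    - [0,[0,0,0],[0,0,0]]

```text
time: 11.42
tool_pos: [0.5319, 0.1495, 0.0361]
ee_rot: [0.696, -0.696, 0.125, -0.125]
force: [-0.6, 0.1, -1.2]
width: 0.0297
```

```bash
python3 st.py
```

```text
t 11.43 carrier x -13.2 lat rel 2.2 z und 25.2 yaw err 0.0007 tilt [-0.  0.] Fx 0.6 Fy 0.1 Fz -1.2 T [ 0.02 -0.01  0.06] w 0.0297
```

The notch is clearly around the pin, since there is no force at -13. Next I'll feel for first touch near -11.

>>> play_rows:
  increments:
    - [0,[-0.001,0,0],[0,0,0]]
    - [0,[-0.001,0,0],[0,0,0]]
    - [0,[-0.001,0,0],[0,0,0]]
    - [0,[0,0,0],[0,0,0]]
    - [0,[0,0,0],[0,0,0]]

```text
time: 12.05
tool_pos: [0.5296, 0.1504, 0.0364]
ee_rot: [0.696, -0.696, 0.125, -0.126]
force: [1.9, -2.3, -3.3]
width: 0.0294
```

```bash
python3 st.py
```

```text
t 12.05 carrier x -10.7 lat rel 2.1 z und 25.5 yaw err 0.0007 tilt [ 0.001  -0.0001] Fx -2.6 Fy 1.5 Fz -3.3 T [-0.37 -0.79  0.03] w 0.0294
```

First touch is at about -11, as expected. Pushing the pin back gently.

>>> play_rows:
  increments:
    - [0,[-0.001,0,0],[0,0,0]]
    - [0,[-0.001,0,0],[0,0,0]]
    - [0,[-0.001,0,0],[0,0,0]]
    - [0,[0,0,0],[0,0,0]]
    - [0,[0,0,0],[0,0,0]]

```text
time: 12.68
tool_pos: [0.527, 0.1514, 0.0365]
ee_rot: [0.696, -0.696, 0.125, -0.126]
force: [4.5, -2.1, -3.0]
width: 0.0296
```

```bash
python3 st.py
```

```text
t 12.68 carrier x -7.9 lat rel 2.1 z und 25.6 yaw err 0.0008 tilt [ 0.0016 -0.0002] Fx -5.0 Fy 0.4 Fz -3.0 T [-0.57 -1.13  0.03] w 0.0296
```

>>> play_rows:
  increments:
    - [0,[-0.001,0,0],[0,0,0]]
    - [0,[-0.001,0,0],[0,0,0]]
    - [0,[-0.001,0,0],[0,0,0]]
    - [0,[-0.0005,0,0],[0,0,0]]
    - [0,[0,0,0],[0,0,0]]
    - [0,[0,0,0],[0,0,0]]

```text
time: 13.42
tool_pos: [0.5242, 0.1524, 0.0366]
ee_rot: [-0.696, 0.696, -0.124, 0.126]
force: [6.9, -3.6, -5.5]
width: 0.0297
```

```bash
python3 - <<'E'
from st import *
st(); cap('wrist','w6'); cap('side','s6'); cap('scene','c6')
for a,(x,y,w,h) in {'s6':(230,160,150,110),'c6':(320,190,120,120)}.items():
    i=cv2.imread(f'pics/{a}.png')[y:y+h,x:x+w]; cv2.imwrite(f'pics/{a}z.png',cv2.resize(i,None,fx=5,fy=5,interpolation=cv2.INTER_CUBIC))
E
```

```text
t 13.43 carrier x -4.9 lat rel 2.1 z und 25.7 yaw err 0.0008 tilt [ 0.0025 -0.0005] Fx -7.7 Fy 1.0 Fz -5.5 T [-0.69 -1.46  0.03] w 0.0297
```

View pics/s6z.png

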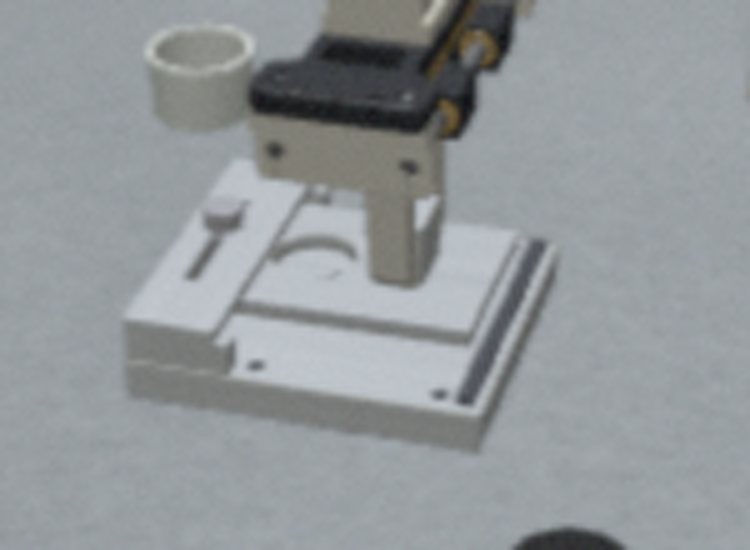

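View pics/c6z.png

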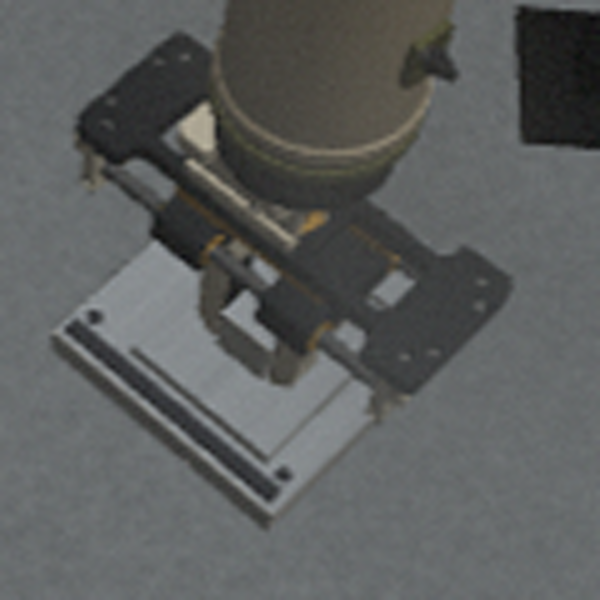

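View pics/w6.png

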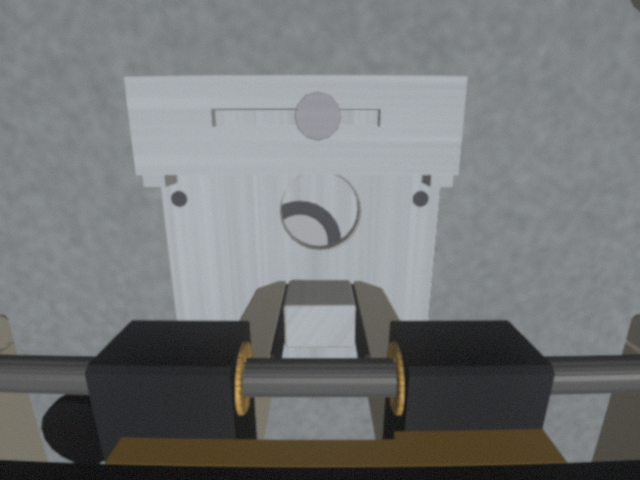

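In both outside views the heel is past the sill, with a gap visible, and the spring force of 7.7 N fits. Letting it down.

>>> play_rows:
  increments:
    - [0,[0,0.001,0],[0,0,0]]
    - [0,[0,0.001,0],[0,0,0]]
    - [0,[0,0.001,0],[0,0,0]]
    - [0,[0,0.001,0],[0,0,0]]
    - [0,[0,0.0005,0],[0,0,0]]
    - [0,[0,0,0],[0,0,0]]
    - [0,[0,0,0],[0,0,0]]

```text
time: 14.45
tool_pos: [0.5252, 0.1528, 0.0334]
ee_rot: [0.696, -0.696, 0.124, -0.127]
force: [5.8, -2.3, 2.0]
width: 0.0299
```

```bash
python3 st.py
```

```text
t 14.45 carrier x -5.7 lat rel 1.4 z und 22.5 yaw err 0.0006 tilt [0.0044 0.0003] Fx -6.3 Fy 0.2 Fz 2.0 T [-0.48 -1.02  0.07] w 0.0299
```

It met resistance at z≈22.5, with Fz up by about 5 N. I'll look before pressing further.

```bash
python3 - <<'E'
from st import *
cap('wrist','w7'); cap('side','s7'); cap('scene','c7'); st()
for a,(x,y,w,h) in {'s7':(250,190,100,70),'c7':(320,230,90,70)}.items():
    i=cv2.imread(f'pics/{a}.png')[y:y+h,x:x+w]; cv2.imwrite(f'pics/{a}z.png',cv2.resize(i,None,fx=8,fy=8,interpolation=cv2.INTER_CUBIC))
E
```

```text
t 14.6 carrier x -5.7 lat rel 1.4 z und 22.5 yaw err 0.0006 tilt [0.0044 0.0003] Fx -7.2 Fy -0.7 Fz 2.1 T [-0.47 -0.98  0.04] w 0.03
```

View pics/s7z.png

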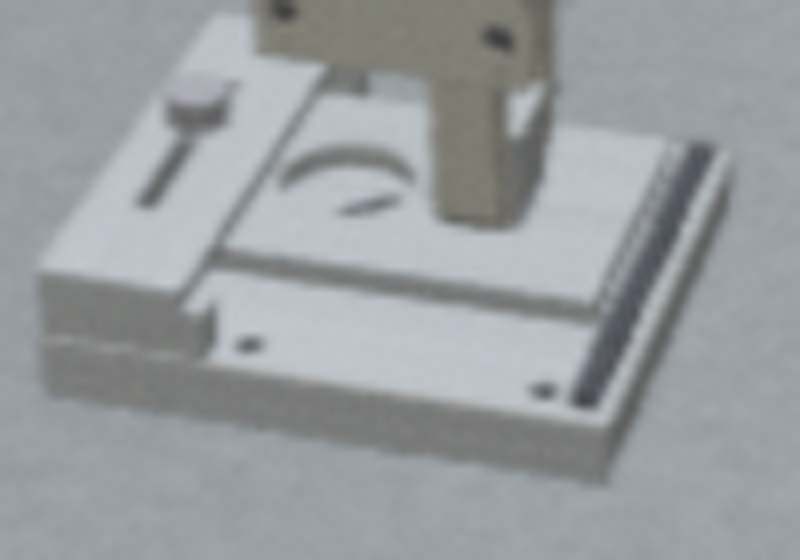

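View pics/c7z.png

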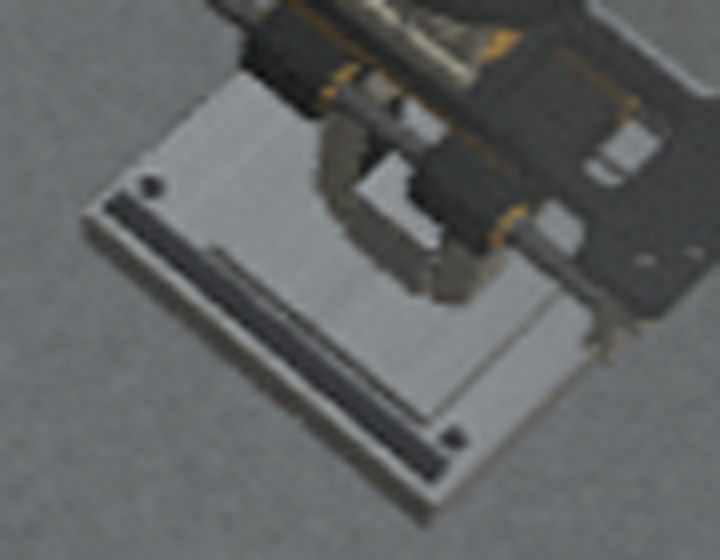

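```bash
python3 - <<'E'
from st import *
for tag in ('w3','w6','w7'):
    c=load(tag); P=[]
    pts=[(u,v) for v in range(185,275,3) for u in list(range(255,275,3))+list(range(368,388,3))]
    X=depthpts(c,pts); 
    e=X[:,:2]@ex; 
    A=np.c_[X[:,:2]@ex,X[:,:2]@ey,np.ones(len(X))]; s=np.linalg.lstsq(A,X[:,2],rcond=None)[0]
    r=X[:,2]-A@s; ok=abs(r)<.003; s=np.linalg.lstsq(A[ok],X[ok,2],rcond=None)[0]; r=X[ok,2]-A[ok]@s
    print(tag,'slope x,y',s[:2].round(4),'mean z',X[ok,2].mean().round(4),'mean e',A[ok,0].mean().round(4),'rms',r.std().round(5),ok.sum(), 'e span',np.ptp(A[ok,0]))
E
```

```text
w3 slope x,y [-0.0018  0.0016] mean z 0.1157 mean e -0.5504 rms 0.00059 420 e span 0.04278105750655692
w6 slope x,y [ 0.0188 -0.0009] mean z 0.0332 mean e -0.4076 rms 0.00055 189 e span 0.024049158585374653
w7 slope x,y [-0.0005 -0.0018] mean z 0.03 mean e -0.4054 rms 0.00058 409 e span 0.04274247321621644
```

```bash
python3 - <<'E'
from st import *
def plane(c,us,vs,tag):
    pts=[(u,v) for v in vs for u in us]
    X=depthpts(c,pts); A=np.c_[(X[:,:2]-np.array([.525,.152]))@ex,(X[:,:2]-np.array([.525,.152]))@ey,np.ones(len(X))]
    ok=np.ones(len(X),bool)
    for _ in range(4):
        s=np.linalg.lstsq(A[ok],X[ok,2],rcond=None)[0]; r=X[:,2]-A@s; ok=abs(r)<max(.0015,2.5*np.median(abs(r)))
    print(tag,'slopes',s[:2].round(4),'mean z mm',(X[ok,2].mean()*1000).round(2),'n',ok.sum(),len(ok),'x range',A[ok,0].min().round(3),A[ok,0].max().round(3))
for t in('w5','w6','w7'):
    c=load(t)
    plane(c,range(242,276,2),range(205,272,2),t+' plateL'); plane(c,range(364,398,2),range(205,272,2),t+' plateR')
    plane(c,list(range(242,276,2))+list(range(364,398,2)),range(205,272,2),t+' plate')
    plane(c,range(182,215,2),range(205,280,2),t+' floorL'); plane(c,range(412,432,2),range(205,280,2),t+' floorR')
g=load('w7'); cv2.imwrite('pics/w7z.png',cv2.resize(g['frame'][80:330,140:500,::-1],None,fx=2.2,fy=2.2,interpolation=cv2.INTER_CUBIC))
E
```

```text
w5 plateL slopes [-0.006  -0.0034] mean z mm 33.59 n 562 578 x range -0.017 0.016
w5 plateR slopes [0.003  0.0068] mean z mm 33.63 n 569 578 x range -0.017 0.016
w5 plate slopes [-0.0013 -0.0005] mean z mm 33.61 n 1134 1156 x range -0.017 0.016
w5 floorL slopes [-0.0013  0.0015] mean z mm 19.58 n 632 646 x range -0.028 0.013
w5 floorR slopes [-0.0024  0.0427] mean z mm 19.5 n 352 380 x range -0.026 0.014
w6 plateL slopes [-0.0066 -0.0155] mean z mm 33.21 n 566 578 x range 0.013 0.046
w6 plateR slopes [-0.0081  0.0026] mean z mm 33.16 n 569 578 x range 0.013 0.046
w6 plate slopes [-0.0074  0.0006] mean z mm 33.19 n 1134 1156 x range 0.013 0.046
w6 floorL slopes [-0.0026 -0.0082] mean z mm 19.64 n 632 646 x range 0.003 0.044
w6 floorR slopes [-0.0001 -0.0016] mean z mm 19.56 n 374 380 x range 0.004 0.044
w7 plateL slopes [-0.0051 -0.0059] mean z mm 29.94 n 566 578 x range 0.013 0.046
w7 plateR slopes [ 0.0019 -0.0008] mean z mm 30.04 n 569 578 x range 0.012 0.046
w7 plate slopes [-0.0018 -0.0017] mean z mm 29.99 n 1133 1156 x range 0.012 0.046
w7 floorL slopes [-0.0003 -0.0036] mean z mm 19.55 n 638 646 x range 0.004 0.044
w7 floorR slopes [-0.0035  0.0158] mean z mm 19.58 n 377 380 x range 0.004 0.044
```

View pics/w7z.png

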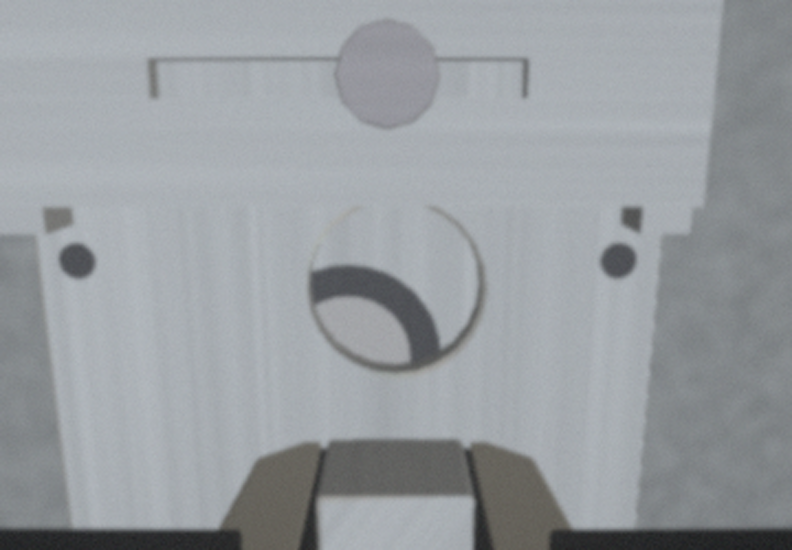

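```bash
python3 - <<'E'
from fit import *
from st import *
c=load('c7')
def S(l): return (np.array(l,float)+.5)/8-.5+np.array([320,230])
B=onplane(c,S([(128,193),(448,458)]),.024); H=onplane(c,S([(213,248),(428,414)]),.0304); Hb=onplane(c,S([(213,254),(430,424)]),.0224)
for n,P in(('sill inner',B),('heel top',H)): print(n,(P[:,:2]@ex).round(4),(P[:,:2]@ey).round(4), 'yaw', np.arctan2(*(P[1]-P[0])[[1,0]]))
s=load('s7')
im=cv2.resize(s['frame'][195:245,300:350,::-1],None,fx=12,fy=12,interpolation=cv2.INTER_CUBIC); cv2.imwrite('pics/s7h.png',im)
im=cv2.resize(c['frame'][240:300,325:385,::-1],None,fx=10,fy=10,interpolation=cv2.INTER_CUBIC); cv2.imwrite('pics/c7h.png',im)
E
```

```text
sill inner [-0.48   -0.4792] [-0.2544 -0.3801] yaw 1.2204781044338389
heel top [-0.4788 -0.4755] [-0.2874 -0.3683] yaw 1.2556273527648263
```

View pics/s7h.png

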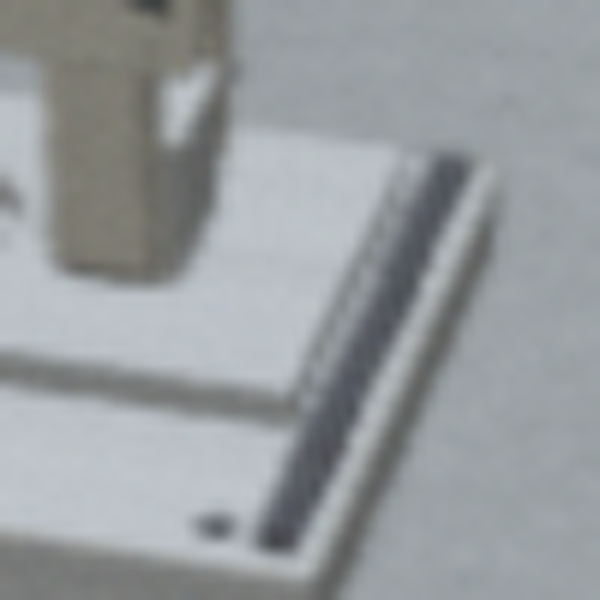

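View pics/c7h.png

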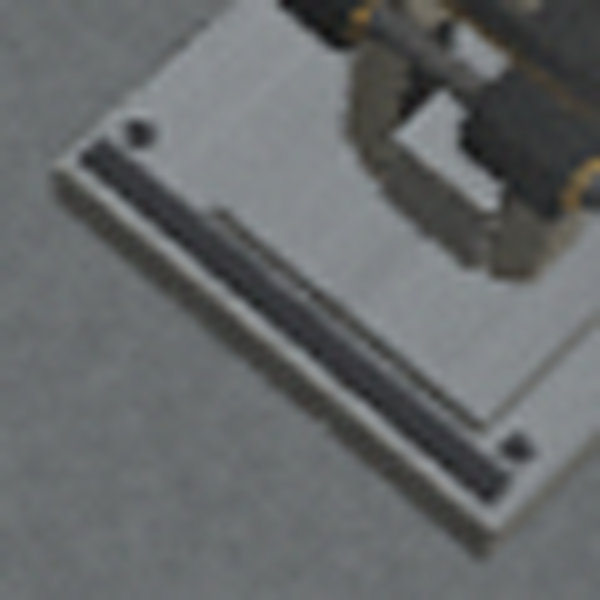

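Measured from the views:
- The plate is level, with its underside 2.4 mm above the floor.
- The heel is about 2.4 mm clear of the sill.
- The resistance of 4–5 N at the toe fits pin friction plus arm compliance.

I'll continue in small steps.

>>> play_rows:
  increments:
    - [0,[0,0.0005,0],[0,0,0]]
    - [0,[0,0.0005,0],[0,0,0]]
    - [0,[0,0.0005,0],[0,0,0]]
    - [0,[0,0,0],[0,0,0]]
    - [0,[0,0,0],[0,0,0]]

```text
time: 15.22
tool_pos: [0.5252, 0.1528, 0.0319]
ee_rot: [0.696, -0.696, 0.124, -0.127]
force: [6.0, -2.6, 2.4]
width: 0.0302
```

```bash
python3 st.py
```

```text
t 15.22 carrier x -5.7 lat rel 1.3 z und 21.0 yaw err 0.0006 tilt [0.0044 0.0004] Fx -6.5 Fy 0.4 Fz 2.4 T [-0.42 -0.99 -0.02] w 0.0302
```

It went down the full 1.5 mm at constant force, so this was friction. Going on to the floor.

>>> play_rows:
  increments:
    - [0,[0,0.0005,0],[0,0,0]]
    - [0,[0,0.0005,0],[0,0,0]]
    - [0,[0,0.0005,0],[0,0,0]]
    - [0,[0,0,0],[0,0,0]]
    - [0,[0,0,0],[0,0,0]]

```text
time: 15.85
tool_pos: [0.5254, 0.1529, 0.0309]
ee_rot: [0.696, -0.696, 0.124, -0.127]
force: [4.8, -2.6, 6.5]
width: 0.0298
```

```bash
python3 st.py
```

```text
t 15.85 carrier x -5.8 lat rel 1.2 z und 20.0 yaw err 0.0007 tilt [0.0046 0.0004] Fx -5.4 Fy 0.7 Fz 6.5 T [-0.57 -0.51  0.03] w 0.0298
```

It is on the floor at 20.0 mm. I'll ease it back against the sill while pressing lightly.

>>> play_rows:
  increments:
    - [0,[0,0.0005,0],[0,0,0]]
    - [0,[0.001,0,0],[0,0,0]]
    - [0,[0.001,0,0],[0,0,0]]
    - [0,[0.0005,0,0],[0,0,0]]
    - [0,[0,0,0],[0,0,0]]
    - [0,[0,0,0],[0,0,0]]

```text
time: 16.6
tool_pos: [0.5267, 0.1526, 0.0309]
ee_rot: [0.696, -0.696, 0.124, -0.126]
force: [-3.5, -1.0, 15.2]
width: 0.0298
```

```bash
python3 st.py
```

```text
t 16.6 carrier x -7.2 lat rel 1.1 z und 20.0 yaw err 0.001 tilt [0.0026 0.0009] Fx 3.0 Fy 2.2 Fz 15.2 T [-0.49  0.8  -0.06] w 0.0298
```

>>> play_rows:
  increments:
    - [0,[0,-0.001,0],[0,0,0]]
    - [0,[0,0,0],[0,0,0]]
    - [0.4,[0,0,0],[0,0,0]]
    - [0.5,[0,0,0],[0,0,0]]
    - [0.6,[0,0,0],[0,0,0]]
    - [0.6,[0,-0.002,0],[0,0,0]]
    - [0.6,[0,0,0],[0,0,0]]

```text
time: 17.48
tool_pos: [0.5254, 0.152, 0.0313]
ee_rot: [0.696, -0.696, 0.125, -0.125]
force: [0.6, -0.3, 0.0]
width: 0.0554
```

```bash
python3 - <<'E'
from st import *
st(); cap('wrist','w8');cap('side','s8')
E
```

```text
t 17.48 carrier x -6.2 lat rel 2.1 z und 20.4 yaw err 0.0008 tilt [0.0001 0.0001] Fx -0.7 Fy 0.1 Fz 0.0 T [-0.04 -0.01  0.01] w 0.0554
```

View pics/w8.png

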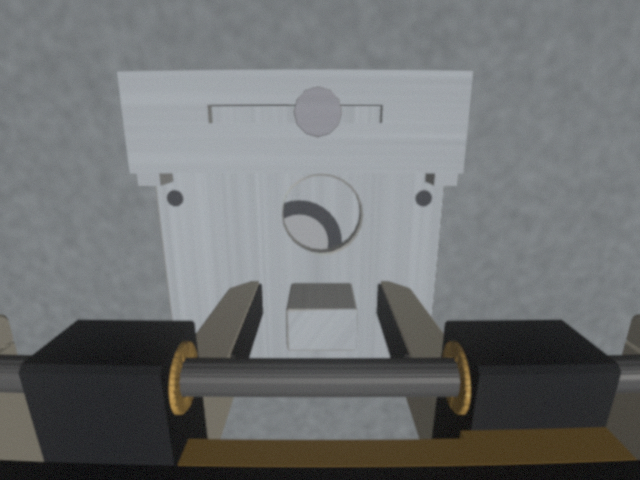

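Released; the block now stands free between the fingers at (286–356, 284–350). I'll retreat straight up so the seating can be seen.

>>> play_rows:
  increments:
    - [0.6,[0,-0.01,0],[0,0,0]]
    - [0.6,[0,-0.025,0],[0,0,0]]
    - [0.6,[0,-0.04,0],[0,0,0]]
    - [0.6,[0,-0.04,0],[0,0,0]]
    - [0.6,[0.03,-0.025,0],[0,0,0]]
    - [0.6,[0.04,0,0],[0,0,0]]
    - [0.6,[0.03,0,0],[0,0,0]]
    - [0.6,[0,0,0],[0,0,0]]
    - [0.6,[0,0,0],[0,0,0]]

```text
time: 18.7
tool_pos: [0.6186, 0.1173, 0.1713]
ee_rot: [0.696, -0.696, 0.125, -0.125]
force: [-0.3, -0.3, 0.1]
width: 0.0557
```

```bash
python3 - <<'E'
from st import *
st(); cap('wrist','w9');cap('side','s9');cap('scene','c9')
i=cv2.imread('pics/s9.png')[185:250,250:350]; cv2.imwrite('pics/s9z.png',cv2.resize(i,None,fx=8,fy=8,interpolation=cv2.INTER_CUBIC))
E
```

```text
t 18.7 carrier x -105.6 lat rel 2.1 z und 160.4 yaw err 0.0007 tilt [-0.0006  0.0001] Fx 0.2 Fy 0.4 Fz 0.1 T [-0.03 -0.02  0.  ] w 0.0557
```

View pics/w9.png

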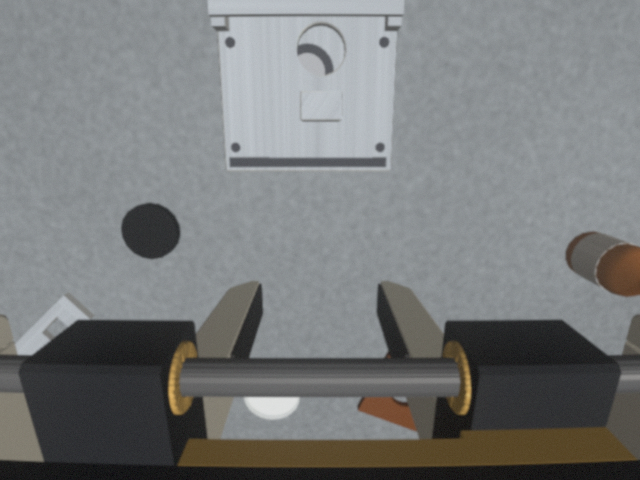

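View pics/s9z.png

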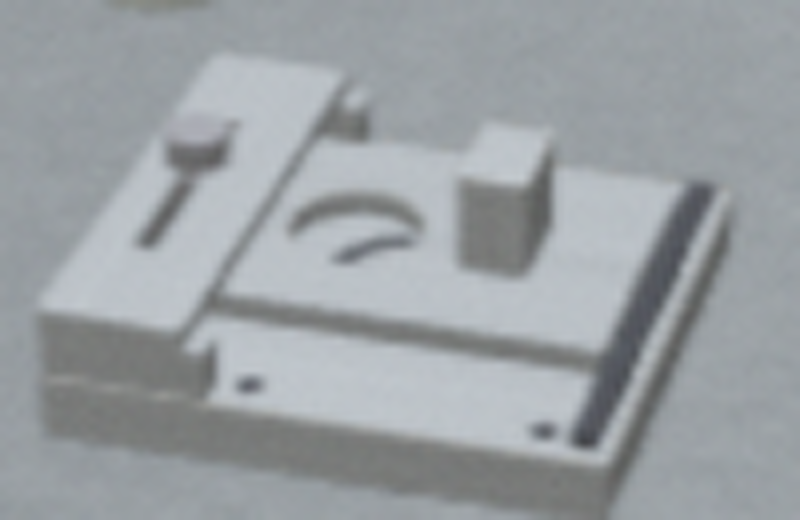

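The carrier lies flat with its heel edge on the sill bar. No gap shows in the side view, and in the wrist view the bar is at row 161. I'll check heights, squareness and bystanders numerically.

```bash
python3 - <<'E'
from fit import *
from st import *
c=load('w9')
def plane(us,vs,tag):
    X=depthpts(c,[(u,v) for v in vs for u in us]); A=np.c_[X[:,:2]@ex,X[:,:2]@ey,np.ones(len(X))]; ok=np.ones(len(X),bool); A[:,:2]-=A[:,:2].mean(0)
    for _ in range(4):
        s=np.linalg.lstsq(A[ok],X[ok,2],rcond=None)[0]; r=X[:,2]-A@s; ok=abs(r)<.002
    print(tag,'slopes',s[:2].round(4),'z mm',(X[ok,2].mean()*1000).round(2),ok.sum(),len(ok))
plane(list(range(258,294,2))+list(range(350,372,2)),range(25,148,2),'plate')
plane(list(range(258,362,2)),range(140,152,1),'plate heel');plane(list(range(258,294,2))+list(range(350,372,2)),range(20,32,1),'plate near mouth')
plane(range(230,240,1),range(60,140,2),'floorL'); plane(range(382,388,1),range(60,140,2),'floorR')
im=c['frame'][0:180,200:410,::-1]; cv2.imwrite('pics/w9z.png',cv2.resize(im,None,fx=3.3,fy=3.3,interpolation=cv2.INTER_CUBIC))
i=load('c9')['frame'][235:300,325:420,::-1]; cv2.imwrite('pics/c9z.png',cv2.resize(i,None,fx=8,fy=8,interpolation=cv2.INTER_CUBIC))
a=cv2.imread('pics/scene0.png').astype(int);b=cv2.imread('pics/c9.png').astype(int); d=(abs(a-b).max(2)>40).astype(np.uint8)
n,l,s,_=cv2.connectedComponentsWithStats(d); print([x.tolist() for x in s[1:] if x[4]>15])
E
```

```text
plate slopes [-0.0007  0.0006] z mm 27.57 1491 1798
plate heel slopes [ 1.2265 -0.0755] z mm 26.95 206 624
plate near mouth slopes [-0.0252  0.0015] z mm 27.54 297 348
floorL slopes [-0.0028  0.0016] z mm 19.48 397 400
floorR slopes [-0.0104  0.095 ] z mm 19.5 236 240
[[315, 0, 56, 98, 1479], [375, 0, 38, 33, 454], [428, 0, 10, 17, 76], [332, 0, 164, 143, 5211], [455, 42, 8, 14, 25], [351, 50, 10, 4, 18], [302, 93, 111, 182, 6609], [584, 96, 56, 65, 1460], [416, 107, 7, 16, 30], [626, 118, 14, 8, 34], [630, 173, 10, 13, 74], [371, 177, 14, 18, 158]]
```

View pics/w9z.png

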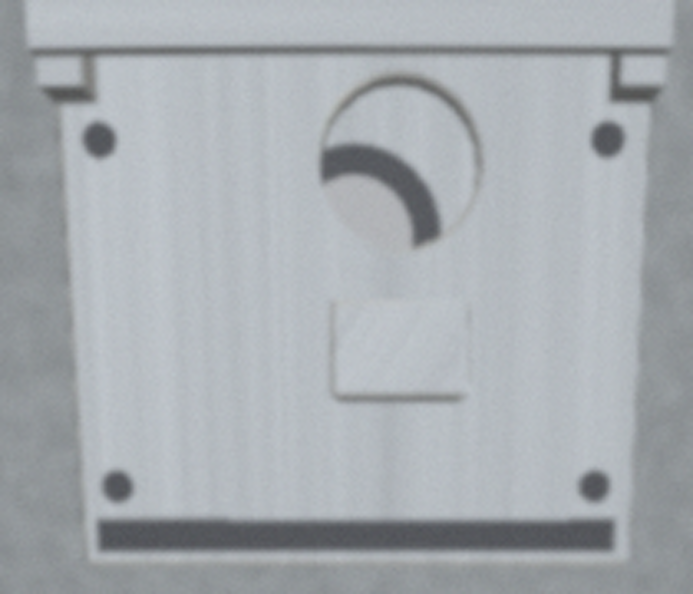

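View pics/c9.png

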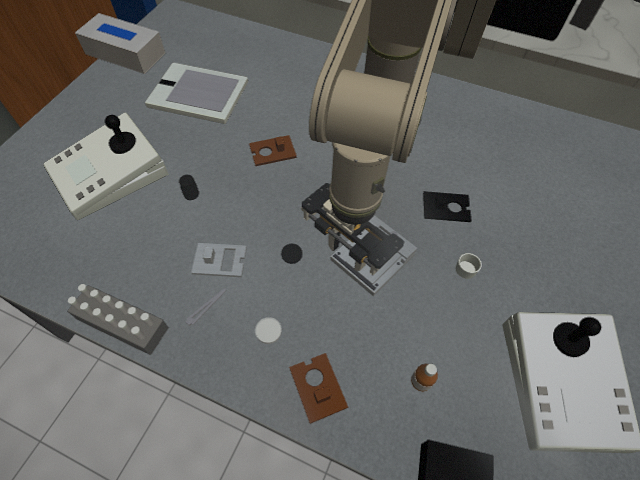

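View pics/c9z.png

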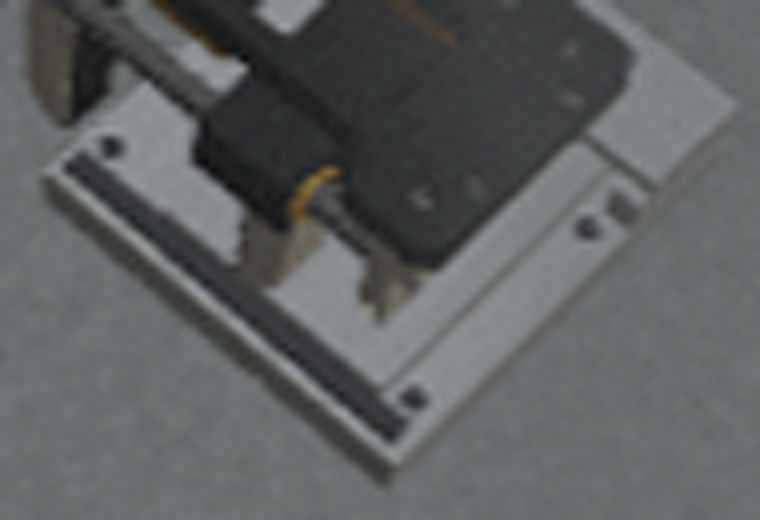

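The plate top is 8.1 mm above the floor, with slope under 0.001. The heel is flush and parallel to the sill, and the only differences from the first scene picture are around the arm. Handing in.

```bash
python3 -c "
from station import bot
print(bot.sign_off()); o=bot.get_obs(); print(o['time'],o['force'])"
```

```text
the job is handed in; nothing more can be done
None
the job is handed in; nothing more can be done
```

The dish carrier is in the microscope stage: flat on the floor, heel against the sill, released, and handed in at about 19 s. The hand-in reports no verdict.

**What I did:** I gripped the carrier by its block and lined the notch up with the thumbscrew using the wrist camera. I then slid the carrier in about 1.5 mm above sill height. The pin was first felt at about x = -11 mm, so it was in the notch. I pushed it back to about -5 mm at about 8 N, lowered the carrier to the floor, eased it back to the sill, let go and backed off.

**Last checks:**
- **Flatness:** the plate top is 8.1 mm above the stage floor, with a slope under 0.001.
- **Heel:** it is along the sill with no visible gap in the wrist and side views, and it looks parallel to the bar. I did not get a number for the gap, because my depth fit of the heel strip picked up the bar as well and was useless.
- **Position:** the carrier sits about 10 mm off the stage's middle line, following the pin.
- **Surroundings:** the other carrier and the bystanders look unmoved, and the scene picture differs from the first one only around the arm. The gripper touches nothing.

**Disagreements on the way:**
- The carrier met an extra 5 N or so at 2.4 mm above the floor. I looked, judged it to be pin friction, and it went down at constant force.
- Scene and side calibrations differed by about 2 mm, and the stage yaw came out as 2.793 from the scene camera and 2.785 from the wrist. I used the wrist value.

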